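# Put the canteen wash-water line into service through a loose gate-valve wheel

### The job

Put the wash-water line on the canteen table into service: first swing the drain cock's lever, seen from above anticlockwise, fully over to its stop, then open the gate valve from shut by half a turn that really lifts the stem. The handwheel is worn loose on its nut, so turn it anticlockwise by its knob, feel where the free play ends and the nut takes the load, and only from there count the half turn. Work gently, never forcing wheel or lever so hard that valve or cock shifts on the pipe, let go, and leave the crockery and everything else on the table where it stands.

Things in the scene. Friction and masses are not known exactly. Their poses are not given: they have to be found in the camera images.
- line: The water line: a steel pipe 34 mm thick, its middle 50 mm up, along this body's y axis, on two legs; on it a dark cast-iron gate valve with a yoke, its vertical axis through the origin, which lies on the table. The valve is shut at the start; anticlockwise seen from above opens, clockwise soon jams.
- wheel_axis (a point): Point on the vertical axis of the handwheel, 212 mm above the table, level with the middle of its knob. The wheel is of dark iron, level, 134 mm across, three spokes, rim top 179 mm above the table; it does not rise. It may start at any angle. The valve is only clamped to the pipe: a sideways push or pull over about 25 N shifts it.
- knob_mid (a point): Middle of the upright black knob on the wheel's rim: a cylinder 21 mm across, 46 mm tall (185 to 231 mm above the table), 60 mm from the wheel axis, spinning freely on its own pin and going round with the wheel. Under 1 N moves it through the play; once the nut takes up it needs a steady 7 N or so along its path.
- hub_top (a point): Top of the wheel's hub (30 mm across), turning with the wheel. The wheel's play left at the start is anything from about 15 to 165 degrees and cannot be told from looks or angles; after it the nut turns with the wheel. Going back, the whole play of 172 degrees must be crossed again. Nothing springs back when let go.
- stem_top (a point): Top of the steel stem (11 mm thick) in the middle of the wheel, 28 mm below the wheel_axis point when the valve is shut. It does not turn; it rises 2.0 mm for each full turn of the nut, so by 1.0 mm in all: too little to be read well from measurements. It does not move while the wheel is in its play.
- drain_axis (a point): Point on the vertical axis of the drain cock's lever, 150 mm above the table, level with the middle of the lever's grip. The brass cock sits on the same pipe, 150 to 180 mm from the wheel's axis, only clamped on: a sideways push or pull over about 25 N, as when the lever is forced on against its stop, shifts it.
- lever_mid (a point): Middle of the upright black grip at the end of the flat steel lever: a cylinder 18 mm across and 46 mm tall (122 to 168 mm above the table), 75 mm from the lever's axis, spinning freely on its own pin. The lever swings with about 2 N and stays where left.
- drain_lever (a joint): Angle of the drain lever in rad: near 0 along the pipe and away from the wheel (open, drawn between 0 and 0.3 at the start), growing anticlockwise seen from above, 1.571 at its solid stop, square to the pipe (shut).
- mug: White mug, 80 mm across, 92 mm tall, beside the pipe; origin under its middle. To be left alone.
- cup: Steel cup, 72 mm across, 70 mm tall, beside the pipe; origin under its middle. To be left alone.
- jar: Glass jar, 68 mm across, 100 mm tall, on the far side of the pipe; origin under its middle. To be left alone.
- scale: White kitchen scale 170 x 140 mm, 36 mm tall; origin under its middle. To be left alone.
- bowl: Clear bowl standing on the scale, 170 mm across, 60 mm tall; origin under its middle. To be left alone.
- plate: White plate, 200 mm across; origin under its middle. To be left alone.
- spoon: Spoon lying on the table. To be left alone.

How it is judged:
On the way, in this order (a step that is already met when the one before it is completed fails the run):
1. the drain lever is swung over to its stop, the valve still shut (value of joint drain_lever above 1.47 rad and z of stem_top in the frame of wheel_axis below -0.0279 m), for 0.1 s.
2. the play is taken up and the stem begins to rise (z of stem_top in the frame of wheel_axis above -0.02775 m and value of joint drain_lever above 1.45 rad), for 0.05 s.
At the end, for the whole second after the job is handed in: The stem stands 0.88 to 1.12 mm above shut (the nut turned half a turn, within about 20 degrees), the drain lever is at its stop within 0.12 rad (z of stem_top in the frame of wheel_axis between -0.02712 and -0.02688 m and value of joint drain_lever above 1.45 rad); the robot touches nothing.
It fails at once if the valve or the cock is forced, so that it slips sideways in its clamps by more than 4 mm (distance of any of wheel_axis, drain_axis from where it was at the start of the episode above 0.004 m).
It fails at once if the stem lifts before the drain is shut (z of stem_top in the frame of wheel_axis above -0.02785 m and value of joint drain_lever below 1.4 rad).
It fails at once if the valve is opened by three quarters of a turn or more (z of stem_top in the frame of wheel_axis above -0.0265 m).
It fails at once if a piece of crockery or other loose thing is moved by more than 25 mm (distance of any of scale, bowl, mug, cup, jar, spoon, plate from where it was at the start of the episode above 0.025 m).
It also fails if it takes over 72 s, if anything falls off the work surface, if the arm or the gripper's body presses on something with over 40 N, if the wrist force passes 120 N, or if a joint passes its speed limit or range.

### The arm

A 7-joint arm with a two-finger parallel gripper is mounted at the origin on the work surface. World frame = base frame: x ahead of the robot, y to its left, z up, the work surface at z = 0. Lengths are in m, angles in rad, forces in N, time in s.
With the tool pointing down it reaches from about 0.4 to 0.875 m from the base axis. Payload 6.5 kg.
Tool frame: the origin (TCP) lies midway between the tips of the shut fingers; the grasp point (between the pads) lies 19 mm behind it; z points along the fingers, y is the direction in which the jaws open and shut (so a half turn about z gives the same grasp; the last joint's range is limited). The gripper opens to 85 mm and grips with 20 to 120 N. Pads are 22 mm wide; open, the fingers measure 114 mm over their backs; the gripper's body (76 mm by 85 mm) begins 54 mm behind the grasp point. The pads swing forward as they close: fully open they stand 13 mm farther back than shut.
Start: joints at [-1.349, 0.536, -0.004, 1.538, 0.003, 1.067, -0.071], TCP at [0.184, 0.623, 0.231] pointing down, gripper open.
Joint ranges: [-2.7, 2.7], [-0.37, 2.16], [-1.27, 1.26], [0.24, 2.4], [-1.31, 4.45], [0.19, 1.91], [-2.76, 2.76]. Speed limits (rad/s): [2.39, 2.39, 3.14, 3.14, 3.14, 3.14, 3.14].

### API

Orientations are given as a 3x3 rotation matrix whose columns are the frame's x, y, z axes.
In Python, from station import arm, vision, workorder gives the robot as it stands.
- The arm moves only by the tool arm_command, never from a script. Its argument "deltas" is a list of rows, each an object with "linear": the shift along the tool's x, y, z in cm, a list of three; "delta_rot": the turn, a rotation vector about the tool's x, y, z in rad, a list of three; "jaw": the finger opening in cm, from 0 to 8.54. A call has 1 to 5 rows; each row shifts and turns the commanded pose from where the row before left it, along the tool's axes as they then stand; what a row does not reach is not made up. A row lasts 1/8 s, in which the tool goes at most 62.5 mm and 10.7 degrees, less where a joint would pass 70% of its speed; a pose out of reach is approached as far as the arm can. A call with a gripper value outside its range is refused whole. The fingers move at their own pace and stop on an object; "grip_force" is the grip in N (left out, the last holds). Time passes only in rows, so rows that do not move let the fingers close. It gives the time, the measured TCP pose, the force and the opening at its end, in the units of the state.
- arm.read_state(): the state, without advancing time (a new reading comes with each control period).
- vision.grab_frame(name): name is "side" or "top" or "wrist"; returns a dict with "color" (420x560x3 uint8, red, green, blue), "depth" (420x560 float32, m along the optical axis (not along the pixel's ray), 0 where there is no reading), "vfov" (degrees; the focal length in pixels is half the picture's height over the tangent of half this angle, whatever the lens; pixels are square), "cx", "cy" (the principal point, pixels), "D" ([k1, k2, p1, p2, k3] as OpenCV has them; the pictures are not rectified), "origin" and "orientation" of the camera in the world. Camera axes: x right, y down, z forward; pixel columns grow to the right and rows downward; lengths in m; the calibration is good to about 2 mm. A picture is of the moment at which its call begins.
- workorder.finish_job(): hands the job in, once; it reports no verdict.
The state is a dict: "clock": time; "q": joint angles; "joint_velocities": joint speeds; "tau": joint torques, N m; "tool_pos": TCP position; "orientation": TCP orientation; "force": force on the tool from outside, world axes, zero at the start; "ft_torque": the same for the moment, N m; "finger_gap": finger opening in m.
Only numpy, scipy, OpenCV 4.12 (cv2) and the standard library are available. Lean on these libraries where they do the work, as an engineer would, in place of code of your own. Each camera call takes 0.05 s, during which the arm holds its last target.

## Working session

There is one attempt and no reset: what is moved stays moved. The work goes in short steps, Python scripts to look and compute and a tool call to move; the robot and the scene stay as the last step left them, time stands still between calls to the robot, and variables do not carry over. Pictures are saved under pics/ and viewed, and the job is handed in when it is done.

Besides the shell and the picture viewer there is one more tool, called after "Emit:" as name([rows], argument=value, ...), one row to a line, values as JSON. arm_command: Moves the arm, as the interface text tells. Its arguments: {"type":"object","properties":{"deltas":{"type":"array","items":{"type":"object","properties":{"linear":{"type":"array","items":{"type":"number"}},"delta_rot":{"type":"array","items":{"type":"number"}},"jaw":{"type":"number"}}}},"grip_force":{"type":"number"}},"required":["deltas"]}

```bash
mkdir -p pics; cat > h.py <<'E'
import numpy as np, cv2
from station import arm, vision, workorder
def grab(n,save=None):
    f=vision.grab_frame(n)
    if save: cv2.imwrite('pics/'+save+'.png',cv2.cvtColor(f['color'],cv2.COLOR_RGB2BGR))
    np.save('/tmp/%s.npy'%n,f,allow_pickle=True)
    return f
def load(n): return np.load('/tmp/%s.npy'%n,allow_pickle=True).item()
def K(f):
    h=f['color'].shape[0]; F=h/2/np.tan(np.radians(f['vfov'])/2)
    return np.array([[F,0,f['cx']],[0,F,f['cy']],[0,0,1]])
def rays(f,uv):
    p=cv2.undistortPoints(np.array(uv,float).reshape(-1,1,2),K(f),np.array(f['D'],float)).reshape(-1,2)
    return np.c_[p,np.ones(len(p))]
def atz(f,uv,z):
    d=rays(f,uv)@np.array(f['orientation']).T; o=np.array(f['origin'])
    return o+d*((z-o[2])/d[:,2])[:,None]
def dep(f,uv):
    uv=np.array(uv).reshape(-1,2)
    z=np.array([f['depth'][int(round(v)),int(round(u))] for u,v in uv])
    return (rays(f,uv)*z[:,None])@np.array(f['orientation']).T+np.array(f['origin'])
def proj(f,P):
    R=np.array(f['orientation']);rv=cv2.Rodrigues(R.T)[0];t=-R.T@np.array(f['origin'])
    return cv2.projectPoints(np.array(P,float).reshape(-1,1,3),rv,t,K(f),np.array(f['D'],float))[0].reshape(-1,2)
def cloud(f):
    h,w=f['depth'].shape;v,u=np.mgrid[:h,:w]
    r=rays(f,np.c_[u.ravel(),v.ravel()])
    return ((r*f['depth'].reshape(-1,1))@np.array(f['orientation']).T+np.array(f['origin'])).reshape(h,w,3)
E
python3 - <<'E'
from h import *
np.set_printoptions(precision=4,suppress=True)
for n in ['top','side','wrist']:
    f=grab(n,n+'0'); print(n,f['origin'],f['orientation'],f['vfov'],f['D'])
print(arm.read_state())
E
```

```text
top [ 0.3488 -0.0298  1.2553] [[-0.0276 -0.9919  0.1239]
 [-0.9994  0.0297  0.0154]
 [-0.0189 -0.1234 -0.9922]] 51.133754748333374 [-0.0984  0.      0.      0.      0.    ]
side [ 0.2601 -0.992   0.7256] [[ 0.9799 -0.0996  0.1726]
 [-0.1993 -0.5037  0.8406]
 [ 0.0032 -0.8581 -0.5134]] 47.97554203733085 [-0.0442  0.      0.      0.      0.    ]
wrist [0.1082 0.645  0.3735] [[ 0.2844  0.9121  0.2953]
 [ 0.9587 -0.2699 -0.0899]
 [-0.0023  0.3086 -0.9512]] 59.87773405717851 [-0.0491  0.      0.      0.      0.    ]
{'clock': 0.15, 'q': array([-1.3492,  0.537 , -0.0044,  1.5386,  0.0026,  1.0673, -0.0712]), 'joint_velocities': array([ 0.0006, -0.0003,  0.001 , -0.0046,  0.0019, -0.0005,  0.0009]), 'tau': array([  0.0012, -58.3782,   1.0494, -25.9347,   0.0124,   0.0066,
         0.    ]), 'tool_pos': array([0.1844, 0.6228, 0.2306]), 'orientation': array([[-0.9589,  0.2838, -0.0003],
       [ 0.2838,  0.9589, -0.0013],
       [-0.0001, -0.0014, -1.    ]]), 'force': array([-0.5754,  0.5413, -0.3382]), 'ft_torque': array([ 0.0103, -0.0218,  0.0082]), 'finger_gap': 0.08528032896733781}
```

View pics/top0.png

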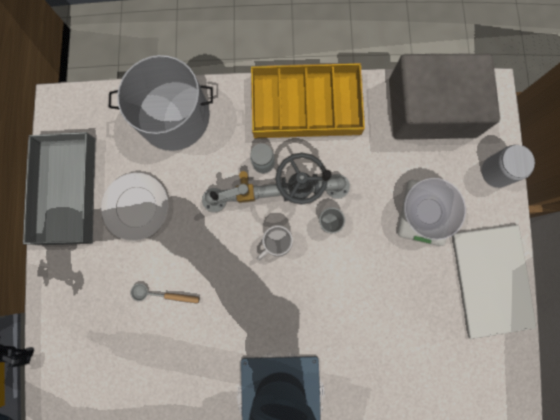

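View pics/side0.png

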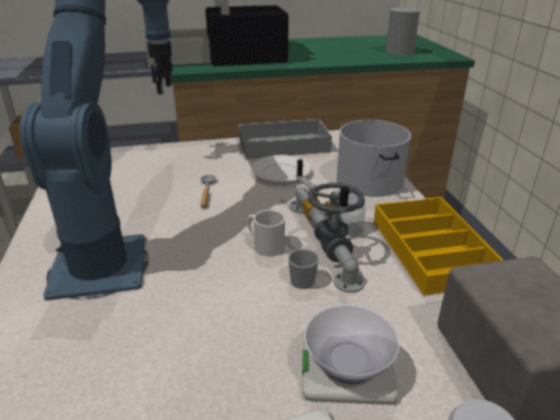

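```bash
python3 - <<'E'
from h import *
f=load('top');c=cv2.cvtColor(f['color'],cv2.COLOR_RGB2BGR)[120:270,180:380]
cv2.imwrite('pics/topc.png',cv2.resize(c,(800,600),interpolation=cv2.INTER_CUBIC))
f=load('side');c=cv2.cvtColor(f['color'],cv2.COLOR_RGB2BGR)[145:295,230:430]
cv2.imwrite('pics/sidec.png',cv2.resize(c,(800,600),interpolation=cv2.INTER_CUBIC))
E
```

```text
(no output)
```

View pics/topc.png

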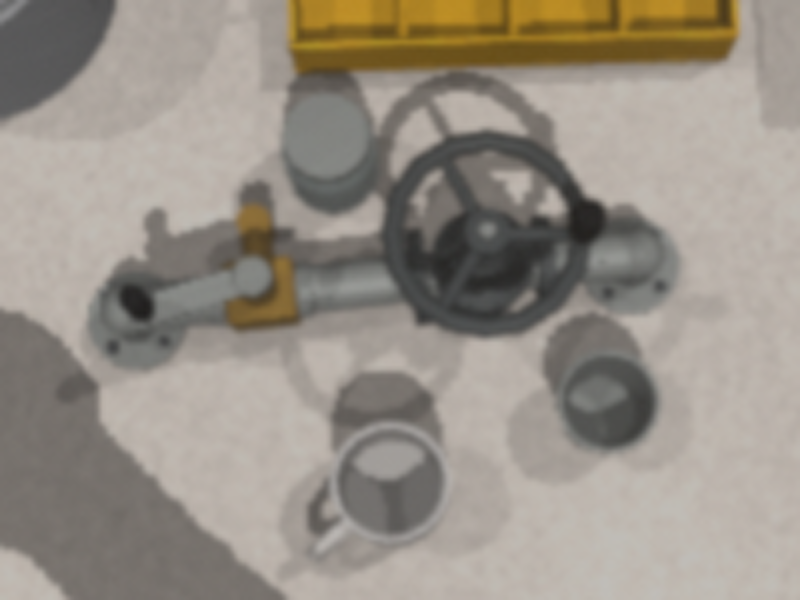

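View pics/sidec.png

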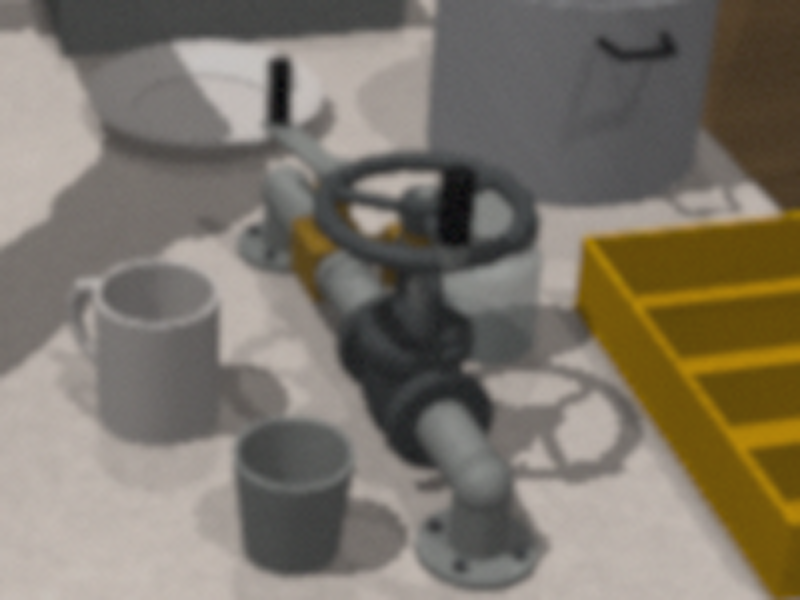

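```bash
python3 - <<'E'
from h import *
np.set_printoptions(precision=4,suppress=True)
f=load('top')
g=lambda u,v:[180+u/4-.375,120+v/4-.375]
for n,p,z in [('rimL',(385,233),.175),('rimR',(588,240),.175),('rimT',(487,132),.175),('rimB',(486,335),.175),('hub',(487,230),.184),('knob',(588,218),.215),('grip',(137,301),.16),('levaxis',(252,278),.125),('pipeR',(655,250),.05),('mug',(390,482),.09),('cup',(608,402),.07),('jar',(328,140),.1)]:
    print(n,atz(f,[g(*p)],z)[0], dep(f,[g(*p)])[0])
C=cloud(f)
m=(C[...,2]>.165)&(C[...,2]<.24)&(abs(C[...,0]-.67)<.15)&(abs(C[...,1]+.03)<.15)
P=C[m]
r=P[P[:,2]<.19]
A=np.c_[2*r[:,:2],np.ones(len(r))];
from scipy.optimize import least_squares
s=least_squares(lambda p:np.hypot(r[:,0]-p[0],r[:,1]-p[1])-.06,[r[:,0].mean(),r[:,1].mean()],loss='soft_l1',f_scale=.004)
print('rimfit',s.x,len(r),np.median(r[:,2]))
k=P[P[:,2]>.205];print('knob pts',len(k),k.mean(0),k.max(0),k.min(0))
for n in['side']:
    f=load(n);C=cloud(f)
    m=(C[...,2]>.19)&(C[...,2]<.24)&(abs(C[...,0]-.67)<.15)&(abs(C[...,1]+.03)<.15);P=C[m];print('side knob',len(P),P.mean(0),P.max(0),P.min(0))
    m=(C[...,2]>.13)&(C[...,2]<.2)&(abs(C[...,0]-.62)<.15)&(abs(C[...,1]-.21)<.07);P=C[m];print('side grip',len(P),P.mean(0),P.max(0),P.min(0))
E
```

```text
rimL [ 0.5811 -0.005   0.175 ] [ 0.5809 -0.005   0.1759]
rimR [ 0.5727 -0.1321  0.175 ] [ 0.5678 -0.1298  0.1986]
rimT [ 0.6442 -0.0712  0.175 ] [ 0.6444 -0.0712  0.1743]
rimB [ 0.5144 -0.0661  0.175 ] [ 0.5142 -0.0661  0.1763]
hub [ 0.579  -0.0687  0.184 ] [ 0.5788 -0.0687  0.1853]
knob [ 0.5779 -0.1288  0.215 ] [ 0.5741 -0.1272  0.2325]
grip [0.5454 0.1542 0.16  ] [0.5435 0.1524 0.1707]
levaxis [0.5646 0.0841 0.125 ] [0.5652 0.0845 0.1215]
pipeR [ 0.5901 -0.1904  0.05  ] [ 0.5869 -0.1883  0.0659]
mug [ 0.4306 -0.0019  0.09  ] [0.4366 0.0001 0.0046]
cup [ 0.482  -0.1509  0.07  ] [ 0.4894 -0.1576  0.0045]
jar [0.6627 0.0336 0.1   ] [0.6626 0.0336 0.1003]
rimfit [ 0.579  -0.0692] 1010 0.1775181890041544
knob pts 74 [ 0.5747 -0.1284  0.2267] [ 0.5851 -0.1192  0.2339] [ 0.5664 -0.1386  0.2087]
side knob 177 [ 0.5744 -0.1369  0.2148] [ 0.5852 -0.1256  0.235 ] [ 0.5659 -0.1438  0.1903]
side grip 467 [0.701  0.2168 0.153 ] [0.7698 0.2799 0.1756] [0.5367 0.1413 0.1301]
```

Emit:
arm_command([
  {"linear": [0,0,-5],"delta_rot": [0,0,0],"jaw": 4.5},
  {"linear": [-4.8,-3.5,-0.4],"delta_rot": [0,0,0],"jaw": 4.5},
  {"linear": [-4.8,-3.5,-0.4],"delta_rot": [0,0,0],"jaw": 4.5},
  {"linear": [-4.8,-3.5,-0.4],"delta_rot": [0,0,0],"jaw": 4.5},
  {"linear": [-4.8,-3.5,-0.4],"delta_rot": [0,0,0],"jaw": 4.5},
], grip_force=20)

```text
clock: 0.78
tool_pos: [0.3298, 0.4327, 0.2973]
orientation: [[-0.959, 0.284, 0.0], [0.284, 0.959, -0.0], [-0.0, -0.0, -1.0]]
force: [1.3, -0.2, -0.3]
finger_gap: 0.0449
```

Emit:
arm_command([
  {"linear": [-4.8,-3.5,-0.4],"delta_rot": [0,0,0],"jaw": 4.5},
  {"linear": [-4.8,-3.5,-0.4],"delta_rot": [0,0,0],"jaw": 4.5},
  {"linear": [-4.8,-3.5,0],"delta_rot": [0,0,0],"jaw": 4.5},
  {"linear": [0,0,0],"delta_rot": [0,0,0.16],"jaw": 4.5},
  {"linear": [0,0,0],"delta_rot": [0,0,0.16],"jaw": 4.5},
])

```text
clock: 1.4
tool_pos: [0.4375, 0.292, 0.3051]
orientation: [[-0.817, 0.577, -0.0], [0.577, 0.817, -0.0], [0.0, -0.0, -1.0]]
force: [-0.2, -0.5, 0.6]
finger_gap: 0.0449
```

Emit:
arm_command([
  {"linear": [0,0,0],"delta_rot": [0,0,0.16],"jaw": 4.5},
  {"linear": [0,0,0],"delta_rot": [0,0,0.16],"jaw": 4.5},
  {"linear": [0,0,0],"delta_rot": [0,0,0.16],"jaw": 4.5},
  {"linear": [0,0,0],"delta_rot": [0,0,0.18],"jaw": 4.5},
  {"linear": [0,0,0],"delta_rot": [0,0,0],"jaw": 4.5},
])

```text
clock: 2.02
tool_pos: [0.4369, 0.2929, 0.3051]
orientation: [[-0.3, 0.954, -0.0], [0.954, 0.3, -0.0], [-0.0, -0.0, -1.0]]
force: [0.4, -0.2, -0.1]
finger_gap: 0.0446
```

```bash
cat >> h.py <<'E'
def to(x,y,z,s=None):
    s=s or arm.read_state(); R=np.array(s['orientation']); d=R.T@(np.array([x,y,z])-s['tool_pos'])*100
    print('delta cm',np.round(d,2),'norm',round(np.linalg.norm(d),1),'yawY',round(np.degrees(np.arctan2(R[1,1],R[0,1])),1),'q',np.round(s['q'],2),'t',s['clock'])
E
python3 - <<'E'
from h import *
np.set_printoptions(precision=4,suppress=True)
f=grab('wrist','w1');C=cloud(f);
m=(C[...,2]>.13)&(C[...,2]<.18)&(abs(C[...,0]-.55)<.08)&(abs(C[...,1]-.15)<.08);P=C[m];print(len(P), P.min(0),P.max(0),np.median(P,0))
f=load('top');C=cloud(f)
m=(C[...,2]>.13)&(C[...,2]<.18)&(abs(C[...,0]-.55)<.06)&(abs(C[...,1]-.15)<.06);P=C[m];print(len(P), P.min(0),P.max(0),np.median(P,0))
to(.543,.153,.305)
E
```

```text
284 [0.5357 0.1467 0.13  ] [0.5484 0.1616 0.1696] [0.5379 0.1562 0.1589]
60 [0.5368 0.1475 0.1335] [0.5547 0.1639 0.1742] [0.544  0.1537 0.1654]
delta cm [-16.55   5.88   0.02] norm 17.6 yawY 17.6 q [-0.93  0.25  0.3   1.79 -0.08  1.11 -0.29] t 2.075
```

View pics/w1.png

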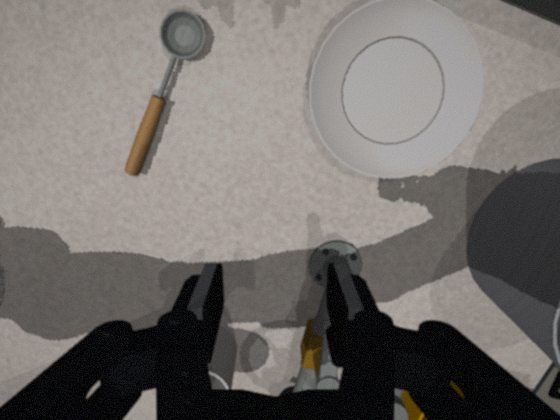

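Emit:
arm_command([
  {"linear": [-5.5,2.0,0],"delta_rot": [0,0,0],"jaw": 4.5},
  {"linear": [-5.5,2.0,0],"delta_rot": [0,0,0],"jaw": 4.5},
  {"linear": [-5.5,1.9,0],"delta_rot": [0,0,0],"jaw": 4.5},
  {"linear": [0,0,5],"delta_rot": [0,0,0],"jaw": 4.5},
  {"linear": [0,0,3],"delta_rot": [0,0,0],"jaw": 4.5},
])

```text
clock: 2.7
tool_pos: [0.5422, 0.152, 0.2233]
orientation: [[-0.3, 0.954, -0.002], [0.954, 0.3, -0.001], [-0.0, -0.002, -1.0]]
force: [-0.2, 0.9, 0.3]
finger_gap: 0.0447
```

```bash
python3 - <<'E'
from h import *
np.set_printoptions(precision=4,suppress=True)
f=grab('top','t2');g=grab('wrist','w2');g2=grab('side','s2')
a=cv2.resize(f['color'][120:240,180:340],(640,480),interpolation=cv2.INTER_CUBIC)
cv2.imwrite('pics/t2c.png',a[...,::-1])
cv2.imwrite('pics/s2c.png',cv2.resize(g2['color'][125:275,200:400],(800,600),interpolation=cv2.INTER_CUBIC)[...,::-1])
C=cloud(g);
m=(C[...,2]>.13)&(C[...,2]<.18)&(abs(C[...,0]-.55)<.05)&(abs(C[...,1]-.15)<.05);P=C[m];print(len(P), P.min(0),P.max(0),np.median(P,0))
to(.544,.153,.131)
E
```

```text
1137 [0.5361 0.1456 0.13  ] [0.5535 0.1631 0.1704] [0.5433 0.1582 0.1664]
delta cm [-0.05  0.25  9.33] norm 9.3 yawY 17.5 q [-0.64  0.41  0.37  1.8  -0.18  0.97  0.11] t 2.85
```

View pics/w2.png

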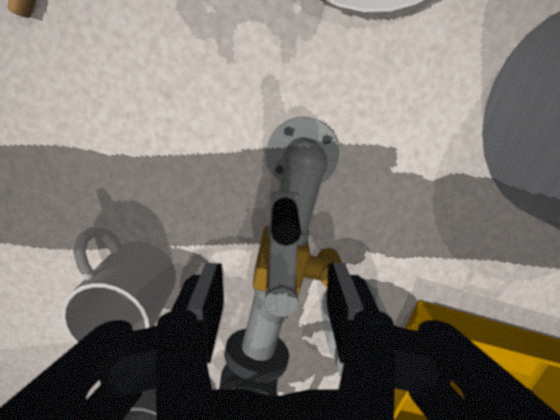

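View pics/s2c.png

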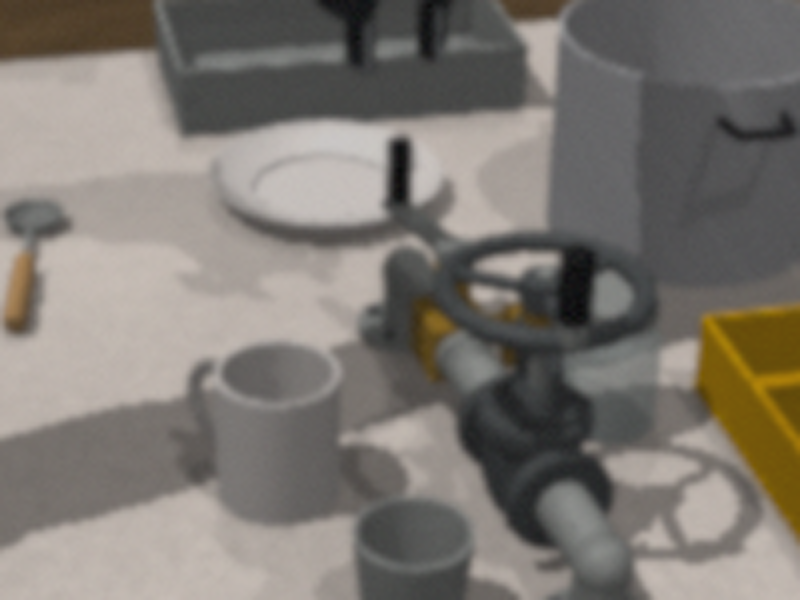

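```bash
python3 - <<'E'
from h import *
np.set_printoptions(precision=4,suppress=True)
g=load('wrist');cv2.imwrite('pics/w2c.png',cv2.resize(g['color'][180:380,180:400],(800,727),interpolation=cv2.INTER_CUBIC)[:600,:,::-1])
print(dep(g,[[281,302],[286,205],[278,250],[311,158]]))
C=cloud(g);m=(C[...,2]>.117)&(C[...,2]<.135)&(abs(C[...,0]-.565)<.03)&(abs(C[...,1]-.084)<.03);P=C[m];print(len(P), P.min(0),P.max(0),np.median(P,0))
to(.545,.154,.131)
E
```

```text
[[0.5654 0.0826 0.1235]
 [0.543  0.1623 0.142 ]
 [0.5509 0.1205 0.118 ]
 [0.559  0.1846 0.0658]]
1530 [0.5463 0.0688 0.117 ] [0.5779 0.114  0.124 ] [0.5622 0.0918 0.1212]
delta cm [0.02 0.38 9.33] norm 9.3 yawY 17.5 q [-0.64  0.41  0.37  1.8  -0.18  0.97  0.11] t 2.85
```

View pics/w2c.png

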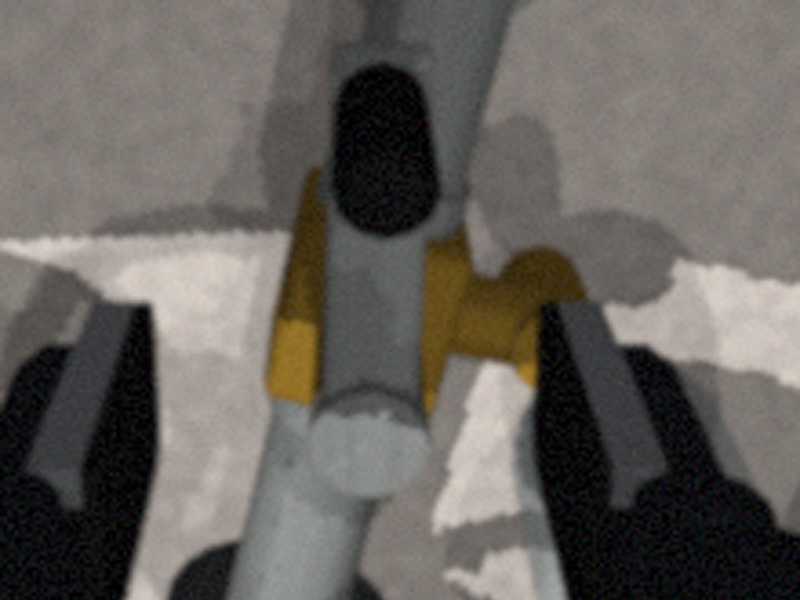

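Emit:
arm_command([
  {"linear": [0.1,0.3,3],"delta_rot": [0,0,0],"jaw": 4.5},
  {"linear": [0,0,3],"delta_rot": [0,0,0],"jaw": 4.0},
  {"linear": [0,0,3],"delta_rot": [0,0,0],"jaw": 3.0},
  {"linear": [0,0,0],"delta_rot": [0,0,0],"jaw": 2.4},
  {"linear": [0,0,0],"delta_rot": [0,0,0],"jaw": 2.4},
])

```text
clock: 3.48
tool_pos: [0.5467, 0.1554, 0.1373]
orientation: [[-0.299, 0.954, 0.003], [0.954, 0.299, 0.001], [0.0, 0.003, -1.0]]
force: [1.2, 0.4, 0.1]
finger_gap: 0.0239
```

Emit:
arm_command([
  {"linear": [0,0,0.5],"delta_rot": [0,0,-0.08],"jaw": 2.4},
  {"linear": [-0.05,-0.78,0],"delta_rot": [0,0,-0.105],"jaw": 2.4},
  {"linear": [-0.04,-0.78,0],"delta_rot": [0,0,-0.105],"jaw": 2.4},
  {"linear": [-0.04,-0.78,0],"delta_rot": [0,0,-0.105],"jaw": 2.4},
  {"linear": [-0.04,-0.78,0],"delta_rot": [0,0,-0.105],"jaw": 2.4},
])

```text
clock: 4.1
tool_pos: [0.5212, 0.1387, 0.1325]
orientation: [[-0.723, 0.691, 0.004], [0.691, 0.723, 0.002], [-0.002, 0.004, -1.0]]
force: [0.6, 1.1, -1.7]
finger_gap: 0.024
```

```bash
cat >> h.py <<'E'
def pol(cx,cy,p,R):
    d=np.array(p[:2])-[cx,cy]; print('r',np.hypot(*d).round(4),'ang',np.degrees(np.arctan2(d[1],d[0])).round(1)%360,'yawx',np.degrees(np.arctan2(R[1][0],R[0][0])).round(1)%360)
E
python3 - <<'E'
from h import *
s=arm.read_state();pol(.565,.083,s['tool_pos'],s['orientation']);print(s['force'],s['q'])
E
```

```text
r 0.0708 ang 128.2 yawx 136.3
[ 0.55138437  1.0932233  -1.70872575] [-0.50008256  0.48624927  0.20116149  1.92477685 -0.13989219  0.73908385
  0.58919398]
```

Emit:
arm_command([
  {"linear": [0.15,-1.05,0],"delta_rot": [0,0,-0.11],"jaw": 2.4},
  {"linear": [0.15,-1.05,0],"delta_rot": [0,0,-0.12],"jaw": 2.4},
  {"linear": [0.1,-1.05,0],"delta_rot": [0,0,-0.12],"jaw": 2.4},
  {"linear": [0.05,-1.05,0],"delta_rot": [0,0,-0.12],"jaw": 2.4},
  {"linear": [0,0,0],"delta_rot": [0,0,0],"jaw": 2.4},
])

```text
clock: 4.72
tool_pos: [0.4939, 0.1054, 0.1321]
orientation: [[-0.955, 0.295, 0.003], [0.295, 0.955, 0.001], [-0.003, 0.002, -1.0]]
force: [0.2, 0.6, -0.9]
finger_gap: 0.0247
```

```bash
python3 - <<'E'
from h import *
s=arm.read_state();pol(.565,.083,s['tool_pos'],s['orientation']);print(s['force'],s['q'])
E
```

```text
r 0.0746 ang 162.5 yawx 162.8
[ 0.23093819  0.61677365 -0.92491466] [-0.37042462  0.43343698  0.0878565   2.00418367 -0.05678524  0.70305958
  1.0236603 ]
```

Emit:
arm_command([
  {"linear": [-0.02,-0.52,0],"delta_rot": [0,0,-0.07],"jaw": 2.4},
  {"linear": [-0.02,-0.52,0],"delta_rot": [0,0,-0.07],"jaw": 2.4},
  {"linear": [-0.02,-0.52,0],"delta_rot": [0,0,-0.07],"jaw": 2.4},
  {"linear": [-0.02,-0.52,0],"delta_rot": [0,0,-0.07],"jaw": 2.4},
])

```text
clock: 5.22
tool_pos: [0.4907, 0.0863, 0.1316]
orientation: [[-1.0, 0.017, 0.002], [0.017, 1.0, 0.001], [-0.002, 0.001, -1.0]]
force: [-0.6, 1.8, 1.2]
finger_gap: 0.0243
```

Emit:
arm_command([
  {"linear": [-0.01,-0.3,0],"delta_rot": [0,0,-0.04],"jaw": 2.4},
  {"linear": [0,0,0],"delta_rot": [0,0,0],"jaw": 2.4},
])

```text
clock: 5.48
tool_pos: [0.4905, 0.0827, 0.1313]
orientation: [[-1.0, -0.02, 0.002], [-0.02, 1.0, 0.001], [-0.002, 0.001, -1.0]]
force: [-0.6, 0.9, 1.1]
finger_gap: 0.0239
```

```bash
python3 - <<'E'
from h import *
s=arm.read_state();pol(.565,.083,s['tool_pos'],s['orientation']);print(s['force'],s['q'])
E
```

```text
r 0.0745 ang 180.2 yawx 181.1
[-0.57027702  0.87716494  1.12429009] [-0.26781043  0.42410961  0.0125839   2.01878687 -0.00810759  0.69666976
  1.34062675]
```

Emit:
arm_command([
  {"linear": [0,-0.25,0],"delta_rot": [0,0,-0.03],"jaw": 2.4},
  {"linear": [0,-0.25,0],"delta_rot": [0,0,-0.03],"jaw": 2.4},
])

```text
clock: 5.72
tool_pos: [0.4901, 0.0775, 0.1306]
orientation: [[-0.996, -0.084, 0.001], [-0.084, 0.996, 0.0], [-0.001, 0.0, -1.0]]
force: [0.2, 1.6, 1.1]
finger_gap: 0.024
```

Emit:
arm_command([
  {"linear": [0,-0.15,0],"delta_rot": [0,0,-0.02],"jaw": 2.4},
  {"linear": [0,0,0],"delta_rot": [0,0,0],"jaw": 2.4},
])

```text
clock: 5.98
tool_pos: [0.4897, 0.0755, 0.1302]
orientation: [[-0.995, -0.102, -0.0], [-0.102, 0.995, -0.0], [0.0, -0.0, -1.0]]
force: [0.2, 0.9, 0.7]
finger_gap: 0.0244
```

Emit:
arm_command([
  {"linear": [0,-0.15,0],"delta_rot": [0,0,-0.02],"jaw": 2.4},
  {"linear": [0,0,0],"delta_rot": [0,0,0],"jaw": 2.4},
])

```text
clock: 6.22
tool_pos: [0.4898, 0.0741, 0.1302]
orientation: [[-0.993, -0.122, -0.0], [-0.122, 0.993, -0.0], [0.0, -0.0, -1.0]]
force: [1.4, 1.5, 0.2]
finger_gap: 0.0238
```

Emit:
arm_command([
  {"linear": [0,-0.12,0],"delta_rot": [0,0,-0.01],"jaw": 2.4},
  {"linear": [0,0,0],"delta_rot": [0,0,0],"jaw": 2.4},
])

```text
clock: 6.48
tool_pos: [0.4899, 0.073, 0.1302]
orientation: [[-0.991, -0.132, -0.0], [-0.132, 0.991, -0.0], [0.0, -0.0, -1.0]]
force: [-0.0, 0.4, -0.0]
finger_gap: 0.0238
```

Emit:
arm_command([
  {"linear": [0,-0.12,0],"delta_rot": [0,0,-0.01],"jaw": 2.4},
  {"linear": [0,0,0],"delta_rot": [0,0,0],"jaw": 2.4},
])

```text
clock: 6.72
tool_pos: [0.4901, 0.0725, 0.1303]
orientation: [[-0.99, -0.142, -0.0], [-0.142, 0.99, 0.001], [0.0, 0.001, -1.0]]
force: [-0.5, 4.7, -0.1]
finger_gap: 0.0241
```

```bash
python3 - <<'E'
from h import *
np.set_printoptions(precision=4,suppress=True)
s=arm.read_state();pol(.565,.083,s['tool_pos'],s['orientation']);print(s['force'],s['q'],s['tau'])
g=grab('wrist','w3');t=grab('top');a=t['color'][120:240,180:340]
cv2.imwrite('pics/t3c.png',cv2.resize(a,(640,480),interpolation=cv2.INTER_CUBIC)[...,::-1])
E
```

```text
r 0.0756 ang 188.0 yawx 188.2
[-0.4721  4.6634 -0.1434] [-0.2241  0.4243 -0.0161  2.0212  0.0093  0.6962  1.4678] [  2.0505 -44.9628   2.8751 -18.6311   0.8178   0.1711   0.0515]
```

View pics/w3.png

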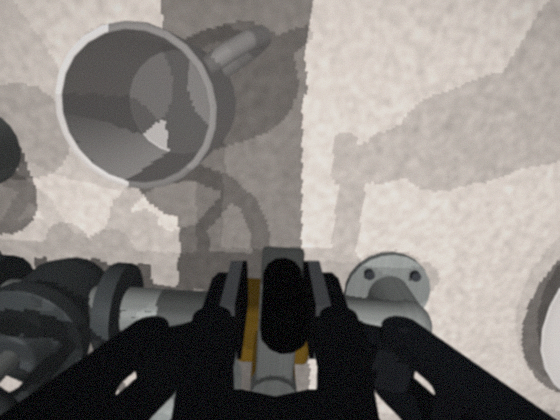

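View pics/t3c.png

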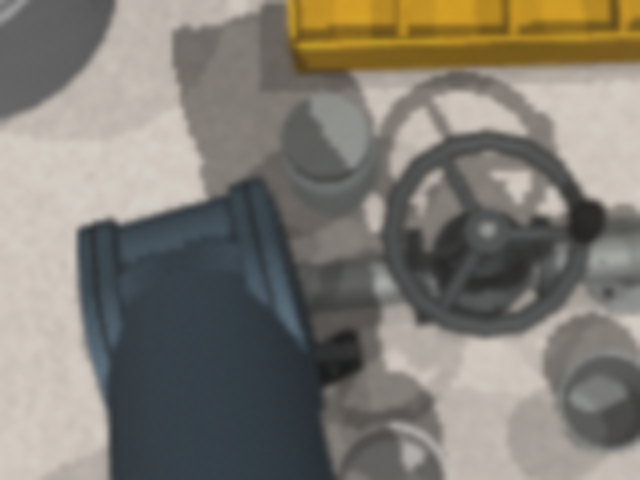

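Emit:
arm_command([
  {"linear": [0,0.25,0],"delta_rot": [0,0,0],"jaw": 2.8},
  {"linear": [0,0,-3],"delta_rot": [0,0,0],"jaw": 3.4},
  {"linear": [0,0,-5],"delta_rot": [0,0,0],"jaw": 4.5},
  {"linear": [0,0,-5],"delta_rot": [0,0,0],"jaw": 4.5},
  {"linear": [0,0,-5],"delta_rot": [0,0,0],"jaw": 4.5},
])

```text
clock: 7.45
tool_pos: [0.4896, 0.0733, 0.3119]
orientation: [[-0.99, -0.141, -0.0], [-0.141, 0.99, -0.001], [0.0, -0.001, -1.0]]
force: [1.2, 0.3, 0.1]
finger_gap: 0.0447
```

Emit:
arm_command([
  {"linear": [0,0,0],"delta_rot": [0,0,0.18],"jaw": 4.5},
  {"linear": [0,0,0],"delta_rot": [0,0,0.18],"jaw": 4.5},
  {"linear": [0,0,0],"delta_rot": [0,0,0.18],"jaw": 4.5},
  {"linear": [0,0,0],"delta_rot": [0,0,0.18],"jaw": 4.5},
  {"linear": [0,0,0],"delta_rot": [0,0,0.18],"jaw": 4.5},
])

```text
clock: 8.07
tool_pos: [0.4897, 0.0733, 0.3101]
orientation: [[-0.721, 0.693, -0.0], [0.693, 0.721, -0.001], [-0.001, -0.001, -1.0]]
force: [-0.7, -0.1, -1.0]
finger_gap: 0.0445
```

Emit:
arm_command([
  {"linear": [0,0,0],"delta_rot": [0,0,0.18],"jaw": 4.5},
  {"linear": [0,0,0],"delta_rot": [0,0,0.18],"jaw": 4.5},
  {"linear": [0,0,0],"delta_rot": [0,0,0.18],"jaw": 4.5},
  {"linear": [0,0,0],"delta_rot": [0,0,0.18],"jaw": 4.5},
  {"linear": [0,0,0],"delta_rot": [0,0,0.18],"jaw": 4.5},
])

```text
clock: 8.7
tool_pos: [0.4897, 0.0733, 0.3101]
orientation: [[0.094, 0.996, -0.0], [0.996, -0.094, -0.001], [-0.001, -0.0, -1.0]]
force: [-0.3, -0.4, 0.1]
finger_gap: 0.0449
```

```bash
python3 - <<'E'
from h import *
np.set_printoptions(precision=4,suppress=True)
to(.574,-.129,.290)
g=grab('wrist','w4');s=grab('side','s4')
cv2.imwrite('pics/s4c.png',cv2.resize(s['color'][125:275,200:400],(800,600),interpolation=cv2.INTER_CUBIC)[...,::-1])
C=cloud(s);m=(C[...,2]>.13)&(C[...,2]<.18)&(abs(C[...,0]-.49)<.03)&(abs(C[...,1]-.077)<.03);P=C[m];print(len(P), P.min(0),P.max(0),np.median(P,0))
E
```

```text
delta cm [-19.35  10.29   2.03] norm 22.0 yawY -5.4 q [-0.41  0.18  0.19  1.85 -0.04  1.11 -0.3 ] t 8.7
110 [0.4822 0.0646 0.1306] [0.4984 0.0812 0.1724] [0.4895 0.071  0.1533]
```

View pics/w4.png

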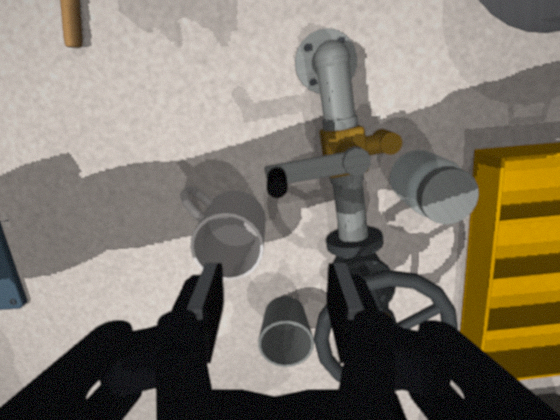

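View pics/s4c.png

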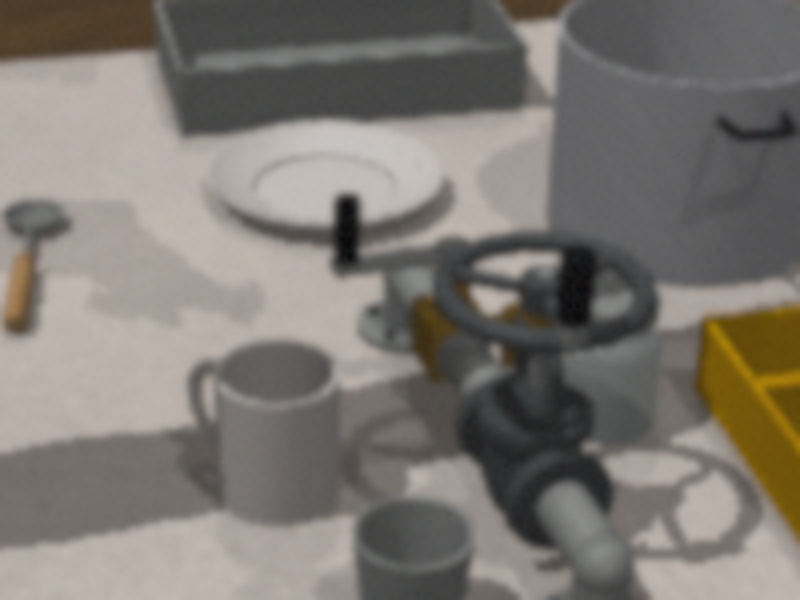

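Emit:
arm_command([
  {"linear": [-4.9,2.6,0.4],"delta_rot": [0,0,0],"jaw": 4.5},
  {"linear": [-4.9,2.6,0.4],"delta_rot": [0,0,0],"jaw": 4.5},
  {"linear": [-4.9,2.6,0.4],"delta_rot": [0,0,0],"jaw": 4.5},
  {"linear": [-4.7,2.5,0.4],"delta_rot": [0,0,0],"jaw": 4.5},
  {"linear": [0,0,0],"delta_rot": [0,0,0],"jaw": 4.5},
])

```text
clock: 9.43
tool_pos: [0.5753, -0.1336, 0.2937]
orientation: [[0.091, 0.996, -0.001], [0.996, -0.091, -0.003], [-0.003, -0.001, -1.0]]
force: [-0.3, 0.7, 0.4]
finger_gap: 0.0448
```

```bash
python3 - <<'E'
from h import *
np.set_printoptions(precision=4,suppress=True)
g=grab('wrist','w5')
C=cloud(g);m=(C[...,2]>.195)&(C[...,2]<.24)&(abs(C[...,0]-.574)<.02)&(abs(C[...,1]+.13)<.02);P=C[m];print(len(P), P.min(0),P.max(0),np.median(P,0))
m=(C[...,2]>.165)&(C[...,2]<.19)&(abs(C[...,0]-.579)<.085)&(abs(C[...,1]+.069)<.085);r=C[m]
from scipy.optimize import least_squares
s=least_squares(lambda p:np.hypot(r[:,0]-p[0],r[:,1]-p[1])-.06,[.579,-.069],loss='soft_l1',f_scale=.004);print(s.x,len(r))
to(.574,-.129,.195)
E
```

```text
1250 [ 0.5653 -0.1416  0.1953] [ 0.5862 -0.1207  0.2336] [ 0.5762 -0.1266  0.2294]
[ 0.5785 -0.072 ] 14443
delta cm [ 0.13 -0.12  9.88] norm 9.9 yawY -5.0 q [-0.09  0.38  0.31  1.65 -0.12  1.13  0.17] t 9.475
```

View pics/w5.png

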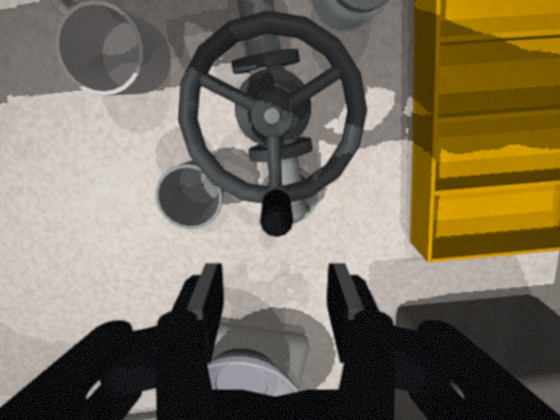

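Emit:
arm_command([
  {"linear": [0.25,0,3],"delta_rot": [0,0,0],"jaw": 4.5},
  {"linear": [0,0,3.4],"delta_rot": [0,0,0],"jaw": 4.5},
  {"linear": [0,0,3.2],"delta_rot": [0,0,0],"jaw": 3.6},
  {"linear": [0,0,0],"delta_rot": [0,0,0],"jaw": 2.6},
  {"linear": [0,0,0],"delta_rot": [0,0,0],"jaw": 2.5},
])

```text
clock: 10.1
tool_pos: [0.5765, -0.1248, 0.1997]
orientation: [[0.085, 0.996, 0.002], [0.996, -0.085, 0.0], [0.0, 0.002, -1.0]]
force: [0.3, 0.5, 0.3]
finger_gap: 0.0252
```

```bash
cat >> h.py <<'E'
CW=(.579,-.071)
def wst(tail=''):
    s=arm.read_state();p=s['tool_pos'];R=s['orientation'];pol(*CW,p,R)
    d=p[:2]-np.array(CW);t=np.array([-d[1],d[0]])/np.hypot(*d);F=s['force']
    print('Ft',(F[:2]@t).round(2),'Fr',(F[:2]@d/np.hypot(*d)).round(2),'Fz',F[2].round(2),'q7',s['q'][6].round(2),'z',p[2].round(4),'t',s['clock'])
E
python3 - <<'E'
from h import *
wst()
E
```

```text
r 0.0538 ang 267.3 yawx 85.1
Ft 0.32 Fr -0.53 Fz 0.26 q7 0.19 z 0.1997 t 10.1
```

Emit:
arm_command([
  {"linear": [-0.6,0,0.3],"delta_rot": [0,0,0],"jaw": 2.5},
  {"linear": [0.02,0.5,0],"delta_rot": [0,0,-0.087],"jaw": 2.5},
  {"linear": [0,0,0],"delta_rot": [0,0,0],"jaw": 2.5},
])

```text
clock: 10.48
tool_pos: [0.5809, -0.1321, 0.1962]
orientation: [[0.001, 1.0, 0.002], [1.0, -0.001, -0.0], [-0.0, 0.002, -1.0]]
force: [0.0, 0.6, 0.1]
finger_gap: 0.0249
```

```bash
python3 -c "
from h import *
wst()"
```

```text
r 0.0612 ang 271.8 yawx 90.0
Ft 0.02 Fr -0.59 Fz 0.11 q7 0.28 z 0.1962 t 10.475
```

Emit:
arm_command([
  {"linear": [0.02,0.42,0],"delta_rot": [0,0,-0.07],"jaw": 2.5},
  {"linear": [0.02,0.42,0],"delta_rot": [0,0,-0.07],"jaw": 2.5},
])

```text
clock: 10.72
tool_pos: [0.5887, -0.1313, 0.1958]
orientation: [[-0.14, 0.99, 0.0], [0.99, 0.14, -0.0], [-0.0, 0.0, -1.0]]
force: [-1.0, -0.0, 0.7]
finger_gap: 0.025
```

Emit:
arm_command([
  {"linear": [0.02,0.42,0],"delta_rot": [0,0,-0.07],"jaw": 2.5},
  {"linear": [0.02,0.42,0],"delta_rot": [0,0,-0.07],"jaw": 2.5},
])

```text
clock: 10.98
tool_pos: [0.5969, -0.1294, 0.1958]
orientation: [[-0.277, 0.961, 0.0], [0.961, 0.277, -0.0], [-0.0, 0.0, -1.0]]
force: [0.3, 0.5, 0.8]
finger_gap: 0.025
```

```bash
python3 -c "
from h import *
wst()"
```

```text
r 0.0611 ang 287.1 yawx 106.1
Ft 0.39 Fr -0.4 Fz 0.78 q7 0.52 z 0.1958 t 10.975
```

Emit:
arm_command([
  {"linear": [0.02,0.42,0],"delta_rot": [0,0,-0.07],"jaw": 2.5},
  {"linear": [0.02,0.42,0],"delta_rot": [0,0,-0.07],"jaw": 2.5},
])

```text
clock: 11.22
tool_pos: [0.6048, -0.1263, 0.1958]
orientation: [[-0.408, 0.913, 0.0], [0.913, 0.408, -0.0], [-0.0, 0.0, -1.0]]
force: [-0.3, 0.2, 0.1]
finger_gap: 0.0247
```

Emit:
arm_command([
  {"linear": [0.02,0.42,0],"delta_rot": [0,0,-0.07],"jaw": 2.5},
  {"linear": [0.02,0.42,0],"delta_rot": [0,0,-0.07],"jaw": 2.5},
])

```text
clock: 11.48
tool_pos: [0.6121, -0.1223, 0.1958]
orientation: [[-0.531, 0.847, 0.0], [0.847, 0.531, -0.0], [-0.0, 0.0, -1.0]]
force: [-0.5, -0.3, 1.5]
finger_gap: 0.0251
```

```bash
python3 -c "
from h import *
wst()"
```

```text
r 0.0611 ang 302.8 yawx 122.1
Ft -0.64 Fr -0.01 Fz 1.5 q7 0.75 z 0.1958 t 11.475
```

Emit:
arm_command([
  {"linear": [0.02,0.42,0],"delta_rot": [0,0,-0.07],"jaw": 2.5},
  {"linear": [0.02,0.42,0],"delta_rot": [0,0,-0.07],"jaw": 2.5},
])

```text
clock: 11.72
tool_pos: [0.6188, -0.1173, 0.1957]
orientation: [[-0.644, 0.765, 0.0], [0.765, 0.644, -0.0], [-0.0, -0.0, -1.0]]
force: [-0.9, -0.1, 0.1]
finger_gap: 0.025
```

Emit:
arm_command([
  {"linear": [0.02,0.42,0],"delta_rot": [0,0,-0.07],"jaw": 2.5},
  {"linear": [0.02,0.42,0],"delta_rot": [0,0,-0.07],"jaw": 2.5},
])

```text
clock: 11.98
tool_pos: [0.6248, -0.1114, 0.1957]
orientation: [[-0.745, 0.667, 0.0], [0.667, 0.745, -0.0], [-0.0, -0.0, -1.0]]
force: [-0.7, 0.6, -0.2]
finger_gap: 0.025
```

```bash
python3 -c "
from h import *
wst();grab('wrist','w6')"
```

```text
r 0.0611 ang 318.5 yawx 138.1
Ft -0.01 Fr -0.89 Fz -0.19 q7 0.98 z 0.1957 t 11.975
```

View pics/w6.png

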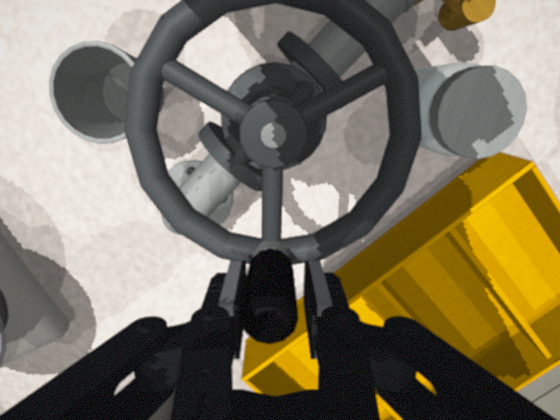

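The knob (at about pixel 268,295) is between the pads, touching the trailing left pad, and its spoke points straight into the gripper. It is following well.

Emit:
arm_command([
  {"linear": [0.02,0.42,0],"delta_rot": [0,0,-0.07],"jaw": 2.5},
  {"linear": [0.02,0.42,0],"delta_rot": [0,0,-0.07],"jaw": 2.5},
])

```text
clock: 12.28
tool_pos: [0.6298, -0.1048, 0.1957]
orientation: [[-0.83, 0.558, 0.0], [0.558, 0.83, -0.0], [-0.0, -0.0, -1.0]]
force: [-0.3, -0.9, 0.1]
finger_gap: 0.0249
```

Emit:
arm_command([
  {"linear": [0.02,0.42,0],"delta_rot": [0,0,-0.07],"jaw": 2.5},
  {"linear": [0.02,0.42,0],"delta_rot": [0,0,-0.07],"jaw": 2.5},
])

```text
clock: 12.52
tool_pos: [0.6339, -0.0975, 0.1957]
orientation: [[-0.9, 0.436, 0.0], [0.436, 0.9, -0.0], [-0.0, -0.0, -1.0]]
force: [-0.7, -1.4, 0.7]
finger_gap: 0.0253
```

```bash
python3 -c "
from h import *
wst()"
```

```text
r 0.061 ang 334.3 yawx 154.1
Ft -1.57 Fr -0.05 Fz 0.73 q7 1.2 z 0.1957 t 12.525
```

Emit:
arm_command([
  {"linear": [0.02,0.42,0],"delta_rot": [0,0,-0.07],"jaw": 2.5},
])

```text
clock: 12.65
tool_pos: [0.6355, -0.0936, 0.1957]
orientation: [[-0.928, 0.372, 0.0], [0.372, 0.928, -0.001], [-0.0, -0.0, -1.0]]
force: [-0.3, -1.3, -0.0]
finger_gap: 0.025
```

Emit:
arm_command([
  {"linear": [0.02,0.42,0],"delta_rot": [0,0,-0.07],"jaw": 2.5},
])

```text
clock: 12.78
tool_pos: [0.6369, -0.0897, 0.1956]
orientation: [[-0.952, 0.306, 0.0], [0.306, 0.952, -0.001], [-0.0, -0.0, -1.0]]
force: [-1.3, -0.2, -0.8]
finger_gap: 0.0254
```

```bash
python3 -c "
from h import *
wst()"
```

```text
r 0.0609 ang 342.1 yawx 162.2
Ft -0.58 Fr -1.18 Fz -0.81 q7 1.31 z 0.1956 t 12.775
```

Still in play.

Emit:
arm_command([
  {"linear": [0.02,0.42,0],"delta_rot": [0,0,-0.07],"jaw": 2.5},
  {"linear": [0.02,0.42,0],"delta_rot": [0,0,-0.07],"jaw": 2.5},
])

```text
clock: 13.02
tool_pos: [0.6389, -0.0815, 0.1957]
orientation: [[-0.985, 0.171, 0.0], [0.171, 0.985, -0.001], [-0.0, -0.001, -1.0]]
force: [-0.8, -1.0, -0.1]
finger_gap: 0.0252
```

Emit:
arm_command([
  {"linear": [0.02,0.42,0],"delta_rot": [0,0,-0.07],"jaw": 2.5},
  {"linear": [0.02,0.42,0],"delta_rot": [0,0,-0.07],"jaw": 2.5},
])

```text
clock: 13.28
tool_pos: [0.6396, -0.0732, 0.1957]
orientation: [[-1.0, 0.032, 0.0], [0.032, 1.0, -0.001], [-0.0, -0.001, -1.0]]
force: [-0.4, -0.4, 0.5]
finger_gap: 0.0252
```

```bash
python3 -c "
from h import *
wst()"
```

```text
r 0.0607 ang 357.9 yawx 178.2
Ft -0.38 Fr -0.4 Fz 0.47 q7 1.53 z 0.1957 t 13.275
```

Emit:
arm_command([
  {"linear": [0.02,0.42,0],"delta_rot": [0,0,-0.07],"jaw": 2.5},
  {"linear": [0.02,0.42,0],"delta_rot": [0,0,-0.07],"jaw": 2.5},
])

```text
clock: 13.52
tool_pos: [0.6393, -0.0678, 0.1958]
orientation: [[-0.994, -0.107, 0.001], [-0.107, 0.994, -0.004], [-0.0, -0.005, -1.0]]
force: [-0.3, -6.7, 0.9]
finger_gap: 0.0251
```

Emit:
arm_command([
  {"linear": [0.02,0.42,0],"delta_rot": [0,0,-0.07],"jaw": 2.5},
  {"linear": [0.02,0.42,0],"delta_rot": [0,0,-0.07],"jaw": 2.5},
])

```text
clock: 13.78
tool_pos: [0.6381, -0.0601, 0.196]
orientation: [[-0.97, -0.244, 0.002], [-0.244, 0.97, -0.005], [-0.001, -0.005, -1.0]]
force: [0.4, -6.1, 0.4]
finger_gap: 0.025
```

```bash
python3 -c "
from h import *
wst()"
```

```text
r 0.0601 ang 10.4 yawx 194.1
Ft -6.09 Fr -0.68 Fz 0.39 q7 1.75 z 0.196 t 13.775
```

Emit:
arm_command([
  {"linear": [0,-0.5,0],"delta_rot": [0,0,0],"jaw": 2.8},
  {"linear": [0,0,0],"delta_rot": [0,0,0],"jaw": 4.2},
  {"linear": [0,0,-3],"delta_rot": [0,0,0],"jaw": 4.5},
  {"linear": [0,0,-4],"delta_rot": [0,0,0],"jaw": 4.5},
  {"linear": [0,0,0],"delta_rot": [0,0,0.178],"jaw": 4.5},
])

```text
clock: 14.4
tool_pos: [0.641, -0.0602, 0.2692]
orientation: [[-0.998, -0.066, 0.007], [-0.066, 0.998, 0.001], [-0.007, 0.0, -1.0]]
force: [0.4, 0.2, -0.9]
finger_gap: 0.0453
```

Emit:
arm_command([
  {"linear": [0,0,0],"delta_rot": [0,0,0.178],"jaw": 4.5},
  {"linear": [0,0,0],"delta_rot": [0,0,0.178],"jaw": 4.5},
  {"linear": [0,0,0],"delta_rot": [0,0,0.178],"jaw": 4.5},
  {"linear": [0,0,0],"delta_rot": [0,0,0.178],"jaw": 4.5},
  {"linear": [0,0,0],"delta_rot": [0,0,0.178],"jaw": 4.5},
])

```text
clock: 15.02
tool_pos: [0.6388, -0.0601, 0.2653]
orientation: [[-0.678, 0.735, 0.0], [0.735, 0.678, 0.001], [0.001, 0.001, -1.0]]
force: [-0.7, 0.5, -0.3]
finger_gap: 0.0451
```

Emit:
arm_command([
  {"linear": [0,0,0],"delta_rot": [0,0,0.178],"jaw": 4.5},
  {"linear": [0,0,0],"delta_rot": [0,0,0.178],"jaw": 4.5},
  {"linear": [0,0,0],"delta_rot": [0,0,0.178],"jaw": 4.5},
  {"linear": [0,0,0],"delta_rot": [0,0,0.178],"jaw": 4.5},
  {"linear": [0,0,0],"delta_rot": [0,0,0.178],"jaw": 4.5},
])

```text
clock: 15.65
tool_pos: [0.6389, -0.06, 0.2653]
orientation: [[0.144, 0.99, 0.0], [0.99, -0.144, 0.001], [0.001, -0.0, -1.0]]
force: [-0.3, 0.6, -1.1]
finger_gap: 0.0452
```

Emit:
arm_command([
  {"linear": [0,0,0],"delta_rot": [0,0,0.178],"jaw": 4.5},
  {"linear": [0,0,0],"delta_rot": [0,0,0.178],"jaw": 4.5},
  {"linear": [0,0,0],"delta_rot": [0,0,0.178],"jaw": 4.5},
  {"linear": [0,0,0],"delta_rot": [0,0,0.178],"jaw": 4.5},
  {"linear": [0,0,0],"delta_rot": [0,0,0.178],"jaw": 4.5},
])

```text
clock: 16.27
tool_pos: [0.6389, -0.06, 0.2653]
orientation: [[0.86, 0.511, 0.0], [0.511, -0.86, 0.001], [0.001, -0.001, -1.0]]
force: [-0.3, -0.0, 0.4]
finger_gap: 0.045
```

Emit:
arm_command([
  {"linear": [0,0,0],"delta_rot": [0,0,0.178],"jaw": 4.5},
  {"linear": [0,0,0],"delta_rot": [0,0,0.178],"jaw": 4.5},
  {"linear": [0,0,0],"delta_rot": [0,0,0],"jaw": 4.5},
])

```text
clock: 16.65
tool_pos: [0.6389, -0.0599, 0.2652]
orientation: [[0.982, 0.187, -0.0], [0.187, -0.982, 0.0], [-0.0, -0.0, -1.0]]
force: [-0.2, 0.0, -0.8]
finger_gap: 0.0448
```

```bash
python3 - <<'E'
from h import *
wst()
np.set_printoptions(precision=4,suppress=True)
g=grab('wrist','w7')
C=cloud(g);m=(C[...,2]>.195)&(C[...,2]<.24)&(abs(C[...,0]-.638)<.025)&(abs(C[...,1]+.062)<.025);P=C[m];print(len(P), P.min(0),P.max(0),np.median(P,0))
for n in ['top','side']:
    g=grab(n,n+'7')
    C=cloud(g);m=(C[...,2]>.195)&(C[...,2]<.24)&(abs(C[...,0]-.638)<.025)&(abs(C[...,1]+.062)<.025);P=C[m];print(len(P), P.min(0),P.max(0)) if len(P) else 0
E
```

```text
r 0.0609 ang 10.5 yawx 10.8
Ft 0.08 Fr -0.2 Fz -0.76 q7 -1.13 z 0.2652 t 16.65
1669 [ 0.6282 -0.0744  0.1951] [ 0.6489 -0.054   0.233 ] [ 0.6432 -0.0632  0.2289]
152 [ 0.6276 -0.0773  0.1961] [ 0.6499 -0.0564  0.2353]
```

View pics/w7.png

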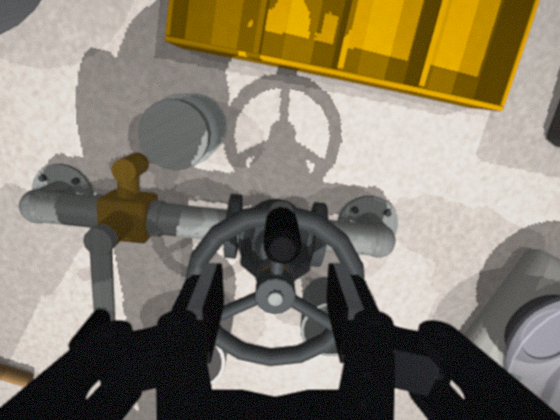

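Emit:
arm_command([
  {"linear": [0,0.4,2],"delta_rot": [0,0,0],"jaw": 4.5},
  {"linear": [0,0,2.5],"delta_rot": [0,0,0],"jaw": 4.5},
  {"linear": [0,0,2.4],"delta_rot": [0,0,0],"jaw": 3.6},
  {"linear": [0,0,0],"delta_rot": [0,0,0],"jaw": 2.5},
  {"linear": [0,0,0],"delta_rot": [0,0,0],"jaw": 2.5},
])

```text
clock: 17.42
tool_pos: [0.6398, -0.0651, 0.1966]
orientation: [[0.983, 0.186, 0.0], [0.186, -0.983, -0.0], [0.0, 0.0, -1.0]]
force: [0.4, -0.9, 0.7]
finger_gap: 0.0248
```

```bash
python3 -c "
from h import *
wst()"
```

```text
r 0.0611 ang 5.5 yawx 10.7
Ft -0.91 Fr 0.36 Fz 0.73 q7 -1.09 z 0.1966 t 17.425
```

Emit:
arm_command([
  {"linear": [0,-0.6,0],"delta_rot": [0,0,-0.05],"jaw": 2.5},
  {"linear": [0,-0.6,0],"delta_rot": [0,0,-0.1],"jaw": 2.5},
  {"linear": [-0.01,-0.6,0],"delta_rot": [0,0,-0.1],"jaw": 2.5},
])

```text
clock: 17.8
tool_pos: [0.6364, -0.0502, 0.1978]
orientation: [[0.905, 0.426, 0.004], [0.426, -0.905, -0.004], [0.002, 0.006, -1.0]]
force: [3.4, -6.2, -0.2]
finger_gap: 0.0253
```

```bash
python3 -c "
from h import *
wst()"
```

```text
r 0.0611 ang 20.0 yawx 25.2
Ft -7.02 Fr 1.05 Fz -0.24 q7 -0.9 z 0.1978 t 17.8
```

Emit:
arm_command([
  {"linear": [0.01,-0.63,0],"delta_rot": [0,0,-0.1],"jaw": 2.5},
  {"linear": [0,-0.63,0],"delta_rot": [0,0,-0.1],"jaw": 2.5},
  {"linear": [0,-0.63,0],"delta_rot": [0,0,-0.1],"jaw": 2.5},
  {"linear": [0,-0.63,0],"delta_rot": [0,0,-0.1],"jaw": 2.5},
])

```text
clock: 18.3
tool_pos: [0.6235, -0.0285, 0.198]
orientation: [[0.667, 0.745, 0.006], [0.745, -0.667, -0.003], [0.002, 0.007, -1.0]]
force: [5.3, -5.6, -1.3]
finger_gap: 0.0248
```

```bash
python3 -c "
from h import *
wst()"
```

```text
r 0.0615 ang 43.7 yawx 48.2
Ft -7.68 Fr -0.07 Fz -1.3 q7 -0.59 z 0.198 t 18.3
```

Emit:
arm_command([
  {"linear": [-0.03,-0.63,0],"delta_rot": [0,0,-0.1],"jaw": 2.5},
  {"linear": [-0.02,-0.63,0],"delta_rot": [0,0,-0.1],"jaw": 2.5},
  {"linear": [-0.02,-0.63,0],"delta_rot": [0,0,-0.1],"jaw": 2.5},
  {"linear": [-0.02,-0.63,0],"delta_rot": [0,0,-0.1],"jaw": 2.5},
])

```text
clock: 18.8
tool_pos: [0.6027, -0.0142, 0.1982]
orientation: [[0.323, 0.946, 0.008], [0.946, -0.323, -0.001], [0.001, 0.008, -1.0]]
force: [6.3, -2.3, -3.0]
finger_gap: 0.025
```

Emit:
arm_command([
  {"linear": [-0.03,-0.63,0],"delta_rot": [0,0,-0.1],"jaw": 2.5},
  {"linear": [-0.02,-0.63,0],"delta_rot": [0,0,-0.1],"jaw": 2.5},
  {"linear": [-0.02,-0.63,0],"delta_rot": [0,0,-0.1],"jaw": 2.5},
  {"linear": [-0.02,-0.63,0],"delta_rot": [0,0,-0.1],"jaw": 2.5},
])

```text
clock: 19.3
tool_pos: [0.5782, -0.0093, 0.1982]
orientation: [[-0.072, 0.997, 0.008], [0.997, 0.072, 0.0], [-0.0, 0.008, -1.0]]
force: [6.1, -0.9, -3.0]
finger_gap: 0.0251
```

```bash
python3 -c "
from h import *
wst();grab('wrist','w8')"
```

```text
r 0.0617 ang 90.8 yawx 94.1
Ft -6.08 Fr -0.94 Fz -2.97 q7 0.08 z 0.1982 t 19.3
```

View pics/w8.png

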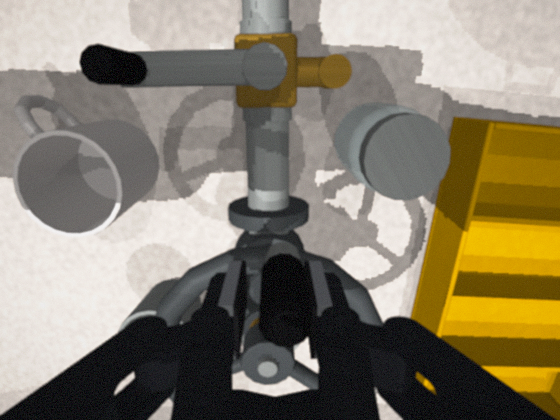

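Emit:
arm_command([
  {"linear": [-0.04,-0.63,0],"delta_rot": [0,0,-0.104],"jaw": 2.5},
  {"linear": [-0.03,-0.63,0],"delta_rot": [0,0,-0.104],"jaw": 2.5},
  {"linear": [-0.03,-0.63,0],"delta_rot": [0,0,-0.104],"jaw": 2.5},
  {"linear": [-0.03,-0.63,0],"delta_rot": [0,0,-0.104],"jaw": 2.5},
])

```text
clock: 19.85
tool_pos: [0.554, -0.0146, 0.1982]
orientation: [[-0.47, 0.883, 0.008], [0.883, 0.47, 0.002], [-0.002, 0.008, -1.0]]
force: [5.8, 2.5, -1.0]
finger_gap: 0.0249
```

Emit:
arm_command([
  {"linear": [-0.03,-0.63,0],"delta_rot": [0,0,-0.104],"jaw": 2.5},
  {"linear": [-0.03,-0.63,0],"delta_rot": [0,0,-0.104],"jaw": 2.5},
  {"linear": [-0.03,-0.63,0],"delta_rot": [0,0,-0.104],"jaw": 2.5},
  {"linear": [-0.03,-0.63,0],"delta_rot": [0,0,-0.104],"jaw": 2.5},
])

```text
clock: 20.35
tool_pos: [0.5339, -0.0295, 0.198]
orientation: [[-0.787, 0.617, 0.006], [0.617, 0.787, 0.003], [-0.003, 0.006, -1.0]]
force: [4.1, 6.4, -1.2]
finger_gap: 0.025
```

```bash
python3 -c "
from h import *
wst()"
```

```text
r 0.0613 ang 137.4 yawx 141.9
Ft -7.43 Fr 1.31 Fz -1.21 q7 0.86 z 0.198 t 20.35
```

Emit:
arm_command([
  {"linear": [-0.03,-0.63,0],"delta_rot": [0,0,-0.1],"jaw": 2.5},
  {"linear": [-0.02,-0.63,0],"delta_rot": [0,0,-0.1],"jaw": 2.5},
  {"linear": [-0.02,-0.63,0],"delta_rot": [0,0,-0.1],"jaw": 2.5},
])

```text
clock: 20.72
tool_pos: [0.5235, -0.0455, 0.1977]
orientation: [[-0.934, 0.357, 0.004], [0.357, 0.934, 0.003], [-0.003, 0.004, -1.0]]
force: [2.5, 7.4, -0.2]
finger_gap: 0.0249
```

Emit:
arm_command([
  {"linear": [-0.03,-0.63,0],"delta_rot": [0,0,-0.1],"jaw": 2.5},
  {"linear": [-0.03,-0.63,0],"delta_rot": [0,0,-0.1],"jaw": 2.5},
  {"linear": [-0.02,-0.5,0],"delta_rot": [0,0,-0.08],"jaw": 2.5},
])

```text
clock: 21.1
tool_pos: [0.5188, -0.0627, 0.1975]
orientation: [[-0.996, 0.086, 0.003], [0.086, 0.996, 0.003], [-0.002, 0.003, -1.0]]
force: [-0.4, 6.0, 1.5]
finger_gap: 0.0247
```

```bash
python3 -c "
from h import *
wst()"
```

```text
r 0.0608 ang 172.2 yawx 175.1
Ft -5.91 Fr 1.17 Fz 1.53 q7 1.46 z 0.1975 t 21.1
```

Emit:
arm_command([
  {"linear": [-0.02,-0.43,0],"delta_rot": [0,0,-0.07],"jaw": 2.5},
  {"linear": [-0.02,-0.43,0],"delta_rot": [0,0,-0.07],"jaw": 2.5},
  {"linear": [0,0,0],"delta_rot": [0,0,0],"jaw": 2.5},
])

```text
clock: 21.48
tool_pos: [0.5182, -0.0719, 0.1973]
orientation: [[-0.999, -0.051, 0.002], [-0.051, 0.999, 0.002], [-0.002, 0.002, -1.0]]
force: [-0.2, 6.3, 0.9]
finger_gap: 0.0251
```

```bash
python3 - <<'E'
from h import *
np.set_printoptions(precision=4,suppress=True)
wst()
g=grab('wrist','w9')
C=cloud(g);m=(C[...,2]>.2)&(C[...,2]<.24)&(abs(C[...,0]-.519)<.03)&(abs(C[...,1]+.07)<.012);P=C[m];print(len(P), P.min(0),P.max(0),np.median(P,0))
E
```

```text
r 0.0608 ang 180.8 yawx 183.0
Ft -6.28 Fr 0.15 Fz 0.9 q7 1.6 z 0.1973 t 21.475
4657 [ 0.505  -0.0797  0.2   ] [ 0.5284 -0.058   0.2399] [ 0.5118 -0.0678  0.2285]
```

View pics/w9.png

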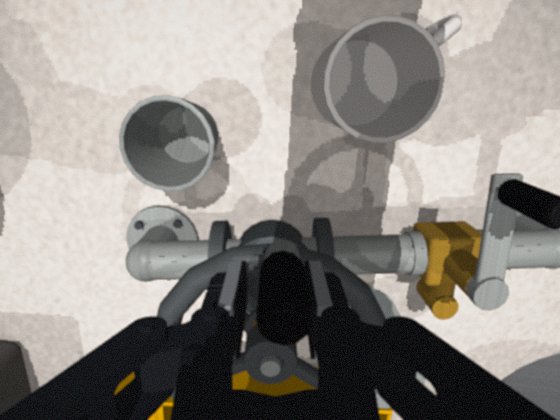

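Emit:
arm_command([
  {"linear": [0,0.5,0],"delta_rot": [0,0,0],"jaw": 2.8},
  {"linear": [0,0,0],"delta_rot": [0,0,0],"jaw": 4.2},
  {"linear": [0,0,-3],"delta_rot": [0,0,0],"jaw": 4.5},
  {"linear": [0,0,-5],"delta_rot": [0,0,0],"jaw": 4.5},
  {"linear": [0,0,-5],"delta_rot": [0,0,0],"jaw": 4.5},
])

```text
clock: 22.15
tool_pos: [0.5172, -0.0697, 0.3279]
orientation: [[-0.999, -0.047, -0.0], [-0.047, 0.999, -0.001], [0.0, -0.001, -1.0]]
force: [0.5, 0.4, 0.4]
finger_gap: 0.045
```

```bash
python3 - <<'E'
from h import *
np.set_printoptions(precision=4,suppress=True)
wst()
for n in ['wrist','side','top']:
    g=grab(n,n+'10')
    C=cloud(g)
    for nm,x,y,lo,hi in[('knob',.519,-.073,.197,.24),('grip',.49,.075,.135,.18)]:
        m=(C[...,2]>lo)&(C[...,2]<hi)&(abs(C[...,0]-x)<.025)&(abs(C[...,1]-y)<.025);P=C[m]
        if len(P):print(n,nm,len(P), P.min(0),P.max(0),((P.min(0)+P.max(0))/2))
g=load('side');cv2.imwrite('pics/s10c.png',cv2.resize(g['color'][125:275,200:400],(800,600),interpolation=cv2.INTER_CUBIC)[...,::-1])
E
```

```text
r 0.0619 ang 178.8 yawx 182.7
Ft -0.39 Fr -0.51 Fz 0.44 q7 1.62 z 0.3279 t 22.15
wrist knob 909 [ 0.5074 -0.0793  0.1972] [ 0.5277 -0.0584  0.2328] [ 0.5175 -0.0689  0.215 ]
wrist grip 609 [0.4821 0.0661 0.1351] [0.5002 0.0844 0.1704] [0.4912 0.0753 0.1528]
side knob 149 [ 0.5082 -0.0822  0.1972] [ 0.5278 -0.0593  0.2353] [ 0.518  -0.0708  0.2162]
side grip 97 [0.482  0.0643 0.1353] [0.4986 0.0821 0.173 ] [0.4903 0.0732 0.1541]
top grip 51 [0.4826 0.0694 0.1352] [0.4986 0.0852 0.1719] [0.4906 0.0773 0.1536]
```

View pics/wrist10.png

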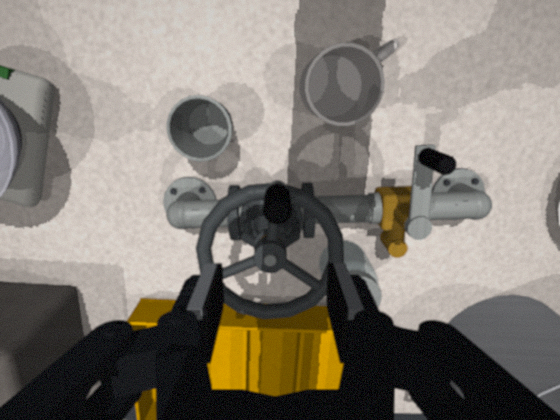

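View pics/s10c.png

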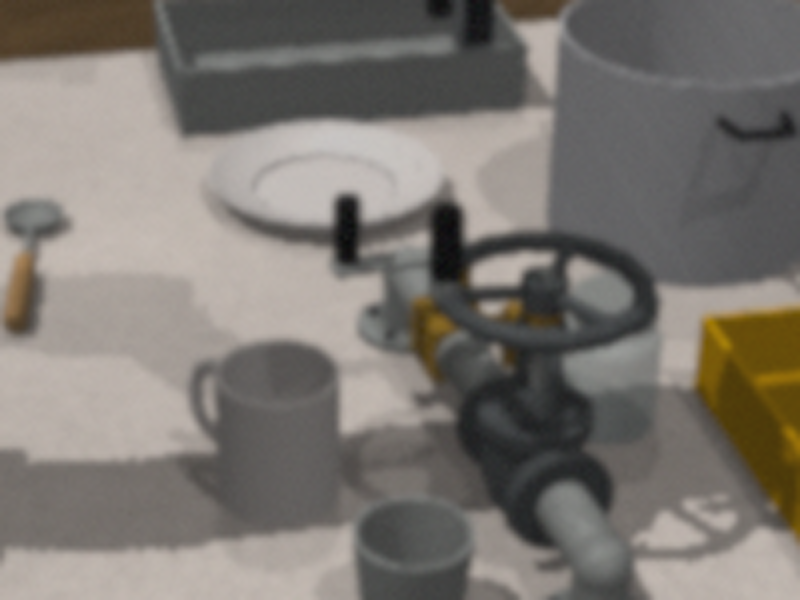

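```bash
python3 -c "
from h import *
print(workorder.finish_job());print(arm.read_state()['clock'])"
```

```text
the job is handed in; nothing more can be done
None
the job is handed in; nothing more can be done
```

I put the line into service and handed the job in at about 22 s of the 72 s allowed. The hand-in gave no verdict.

- **Drain lever:** I swung it anticlockwise with its grip held loosely between the fingers until the push rose to about 4.7 N at the stop. The cameras show it square to the pipe, and its grip was still at about (0.490, 0.075) m at the end.
- **Gate valve:** I turned the wheel anticlockwise by its knob. The play lasted about 90–95°, with force mostly around 1 N or less and at most 1.6 N. Then the push jumped to about 6.5 N as the nut took up, with the knob at about −3.5° (within 2.5°).
- **Half turn:** I took a fresh hold on the knob once, and the turning force then stayed between 6 and 8 N. The knob ended at about 178° in the last picture. That makes the nut's turn about 181°, inside the ±20° allowed, and should lift the stem about 1.0 mm. I worked the lift out from the angle, because a 1 mm rise is too small to measure.
- **Last checks:** The fingers are open and the arm is lifted clear. Horizontal forces at the end of each move stayed below 9 N, against the 25 N that shifts valve or cock. The crockery looks undisturbed in the last pictures; I did not measure it or the valve and cock positions again.
- **Disagreement:** The top and wrist views put the wheel axis about 3 mm apart, so I used a value between them. This shifts the angles by only 2–3°.

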